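# Mesh the pumice head into the foot-file drive and hold it home

### The job

Take the pumice head out of the beige nail box, turn it until the ribs of its stem line up with the cross-shaped slots in the top of the upright foot-file drive, and slide it down until its white collar is fully home on the chuck. A sprung ejector in the chuck pushes back, so finish while still gripping the head and pressing it home - do not let go. Leave the dish, the jar and the wooden pumice brush as they are.

Things in the scene. Friction and masses are not known exactly. Their poses are not given: they have to be found in the camera images.
- head: Loose pumice head, about 0.12 kg, stem down. Origin on its axis at the underside of the collar, z up. Above: white collar, radius 22, 6 high; then a flat-sided block (wood, grey pumice on top) 26 along x, 52 along y, 6 to 58 above the origin; grip it across the 26. Below: black stem 24 long, crossed ribs along own x and y, 26 end to end, 8 thick, lowest 4 tapered to an edge.
- stem_tip (a point): Bottom end of the head's stem, on its axis, 24 mm below the head's origin.
- nail_box: Fixed beige box 100 (x) by 80 (y) by 50 high standing on the tray; origin at the centre of its underside. A round hole 34 across and 34 deep in the middle of its top holds the stem loosely; the head's collar rests on the box top.
- drive: Fixed upright foot-file drive: teal foot of radius 52, handle of radius 24, above it a white sleeve of radius 28.5. Origin at the centre of its underside; the chuck stands on its top, mouth 130 above the origin.
- chuck_mouth (a point): Centre of the top of the chuck, a 36 mm square block in the drive's top; turns with it. Slots form a cross along this point's x and y, 29 end to end, 10.4 wide (1.2 play a side of a rib), 34 deep, with yellow blocks at the four ends; z up. Head home: head origin at this point, ribs along the slots, in any of the four quarter turns.
- chuck (a joint): Turn of the chuck about the vertical in the drive, rad; stiff, 0.35 N m of friction, so it stays where it is.
- ejector (a joint): Red sprung ejector in the bottom of the chuck, how far it is pressed down, m. At rest 0, its top 12 mm below the mouth; the stem meets it after sliding in 12 mm and pushes it to 0.012 with the head fully home. Pushes back with 3 N at first, 9 N when the head is home.
- tray: Fixed round bamboo tray, radius 190, floor 12 above the tiles, rim 20 high; origin at the centre of its underside. Carries nail box, dish, jar and brush.
- dish: Loose white ceramic dish, radius 45, 28 high, on the tray; origin at the centre of its underside. Bystander.
- jar: Loose lidded glass jar, radius 29, 80 high, on the tray; origin at the centre of its underside. Bystander.
- pumice_brush: Loose wooden pumice brush 120 (x) by 44 by 28 high, lying on the tray; origin at the centre of its underside. Bystander.
Things that resemble listed ones, but are neither listed nor needed, are in the scene too. Of the things that look like the drive, the smallest one is meant.

How it is judged:
By the outcome, as a careful person would: the job done as asked, in the order asked, and still so for the second after the job is handed in, while the arm keeps its last pose, push and grip.
It also fails if it takes over 42 s, if anything falls off the work surface, if the arm or the gripper's body presses on something with over 40 N, if the wrist force passes 120 N, or if a joint passes its speed limit or range.

### The arm

A 7-joint arm with a two-finger parallel gripper is mounted at the origin on the work surface. World frame = base frame: x ahead of the robot, y to its left, z up, the work surface at z = 0. Lengths are in mm, angles in rad, forces in N, time in s.
With the tool pointing down it reaches from about 400 to 875 mm from the base axis. Payload 4.4 kg.
Tool frame: the origin (TCP) lies midway between the tips of the shut fingers; the grasp point (between the pads) lies 19 mm behind it; x points along the fingers, y is the direction in which the jaws open and shut, and the axes are right-handed (so a half turn about x gives the same grasp; the last joint's range is limited). The gripper opens to 85 mm and grips with 20 to 120 N. Pads are 22 mm wide; open, the fingers measure 114 mm over their backs; the gripper's body (76 mm by 85 mm) begins 54 mm behind the grasp point. The pads swing forward as they close: fully open they stand 13 mm farther back than shut.
Start: joints at [-1.409, 0.628, 0.038, 1.517, -0.027, 0.996, -0.02], TCP at [146.767, 633.228, 231.313] pointing down, gripper open.
Joint ranges: [-3.06, 3.06], [-0.37, 2.12], [-1.25, 1.32], [0.18, 2.47], [-1.1, 4.24], [0.23, 1.98], [-2.94, 2.94]. Speed limits (rad/s): [2.57, 2.57, 3.14, 3.14, 3.14, 3.14, 3.14].

### API

Orientations are given as [roll, pitch, yaw] about the fixed x, y, z axes, in that order (R = Rz(yaw) Ry(pitch) Rx(roll)).
In Python, from cell import ctrl gives the robot as it stands.
- The arm moves only by the tool arm_command, never from a script. Its argument "series" is a list of rows, each a list of 7 numbers: the opening, from 0 (shut) to 1 (fully open), then the shift along the world's x, y, z in cm, then the turn, a rotation vector about the world's x, y, z in degrees. In form: [[claw, x, y, z, rx, ry, rz], ...]. A call has 1 to 20 rows; each row shifts and turns the commanded pose from where the row before left it; what a row does not reach is not made up. A row lasts 1/12 s, in which the tool goes at most 41.7 mm and 7.16 degrees, less where a joint would pass 70% of its speed; a pose out of reach is approached as far as the arm can. A call with a gripper value outside its range is refused whole. The fingers move at their own pace and stop on an object; the grip force is fixed at half the most. Time passes only in rows, so rows that do not move let the fingers close. It gives the time, the measured TCP pose, the force and the opening at its end, in the units of the state.
- ctrl.read_state(): the state, without advancing time (a new reading comes with each control period).
- ctrl.get_image(name): name is "scene" or "top" or "wrist"; returns the picture (384x512x3 uint8, blue, green, red); there is no depth.
- ctrl.calibration(name): a dict with "fovy" (degrees; the focal length in pixels is half the picture's height over the tangent of half this angle, whatever the lens; pixels are square), "cx", "cy" (the principal point, pixels), "cam_to_world" (4x4, takes a point from camera to world coordinates); the wrist camera has in their place "T_tool_cam" (4x4, takes a point from camera to tool coordinates, whose origin is the TCP and whose axes are the tool frame's). Camera axes: x right, y up, looking along -z (the intrinsics and any distortion apply to the point x, -y, -z); pixel columns grow to the right and rows downward; lengths in mm; the calibration is good to about 2 mm. The wrist camera is an equidistant fisheye: a pixel r from the principal point sees the ray r / f radians off the axis. A picture is of the moment at which its call begins: read the wrist's pose just before it. calibration takes no time and is no camera call.
- ctrl.finish_job(): hands the job in, once; it reports no verdict.
Trained networks look in the newest picture that a camera, given by its name, has taken for a name from the list of things; names that differ only in an ending like _2 or _b are one class to them, and where a whole thing is asked for, a point or a joint stands for the part that bears it (a point fixed in the world has none). Each returns a list of dicts, best first, with "conf" (0 to 1); they miss things now and then, are a little off and sometimes report something else, mostly with a low value. They report only what shows in the picture. A call takes as long as a camera call. They do not tell look-alikes from the thing itself.
- ctrl.spot_in(label, camera): "centre" ([x, y, z] in mm, in world coordinates, good to about 4 mm: the middle of the surface that is visible of it).
The state is a dict: "clock": time; "qpos": joint angles; "qd": joint speeds; "tau": joint torques, N m; "eef_pos": TCP position; "tool_rot": TCP orientation; "force": force on the tool from outside, world axes, zero at the start; "torque": the same for the moment, N m; "width": finger opening in mm.
Only numpy, scipy, OpenCV 4.12 (cv2) and the standard library are available. Lean on these libraries where they do the work, as an engineer would, in place of code of your own. Each camera call takes 0.05 s, during which the arm holds its last target.

## Working session

There is one attempt and no reset: what is moved stays moved. The work goes in short steps, Python scripts to look and compute and a tool call to move; the robot and the scene stay as the last step left them, time stands still between calls to the robot, and variables do not carry over. Pictures are saved under pics/ and viewed, and the job is handed in when it is done.

Besides the shell and the picture viewer there is one more tool, called after "Request:" as name(argument=value, ...), one argument or row to a line, values as JSON. arm_command: Moves the arm, as the interface text tells. Its arguments: {"type":"object","properties":{"series":{"type":"array"}},"required":["series"]}

```bash
mkdir -p pics; ls; cat > h.py <<'E'
from cell import ctrl
import numpy as np, cv2
def snap(n,f):
    im=ctrl.get_image(n); cv2.imwrite('pics/'+f,im); return im
E
python3 - <<'E'
from h import *
print(ctrl.read_state())
for n in ['scene','top','wrist']:
    snap(n,n+'0.png'); print(n,ctrl.calibration(n))
E
```

```text
pics
{'clock': 0.0, 'qpos': array([-1.4087863 ,  0.62930925,  0.03842741,  1.5183629 , -0.02701952,
        0.99629122, -0.01999643]), 'qd': array([ 0.0011049 ,  0.00042719, -0.00023831, -0.00046164,  0.00029259,
       -0.00120411,  0.00078632]), 'tau': array([-2.35495845e-04, -5.63413489e+01,  1.22679580e+00, -1.93438286e+01,
        1.11790595e-02,  1.04633532e-02, -1.12299682e-05]), 'eef_pos': array([146.61731999, 632.61547591, 230.41433941]), 'tool_rot': array([-1.57214571,  1.56894281, -1.7999509 ]), 'force': array([-0.36780552,  0.41171473, -0.23389522]), 'torque': array([-0.05983085,  0.0118735 ,  0.03333107]), 'width': 85.4773740663027}
scene {'fovy': 57.679538053643306, 'cx': 257.6087172601946, 'cy': 189.17834280249798, 'cam_to_world': array([[-7.27029987e-01, -3.76175856e-01,  5.74385867e-01,
         1.06833638e+03],
       [ 6.86497083e-01, -3.83380274e-01,  6.17852184e-01,
         5.45368850e+02],
       [-1.22128629e-02,  8.43511287e-01,  5.36972583e-01,
         6.17777734e+02],
       [ 0.00000000e+00,  0.00000000e+00,  0.00000000e+00,
         1.00000000e+00]])}
to
[... 180 characters left out ...]
,
       [-9.99971530e-01, -8.73367097e-04, -7.49504861e-03,
        -4.41475654e+01],
       [-7.54473144e-03,  1.32139005e-01,  9.91202482e-01,
         1.18490410e+03],
       [ 0.00000000e+00,  0.00000000e+00,  0.00000000e+00,
         1.00000000e+00]])}
wrist {'fovy': 65.70646984690485, 'cx': 256.12774180203206, 'cy': 194.56007273660177, 'T_tool_cam': array([[-2.39550581e-04,  3.23202860e-01, -9.46329675e-01,
        -1.41255859e+02],
       [ 9.99999346e-01, -9.81135760e-04, -5.88226622e-04,
        -9.08084270e-01],
       [-1.11859441e-03, -9.46329197e-01, -3.23202414e-01,
        -8.53803730e+01],
       [ 0.00000000e+00,  0.00000000e+00,  0.00000000e+00,
         1.00000000e+00]])}
```

View pics/scene0.png

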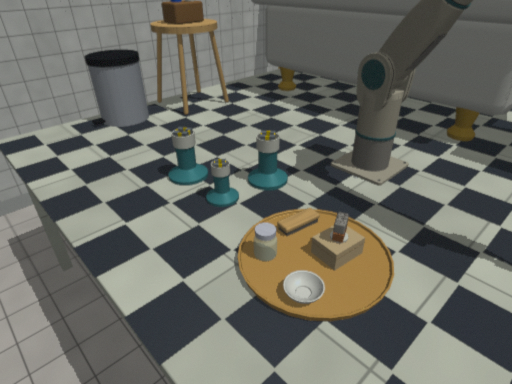

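View pics/top0.png

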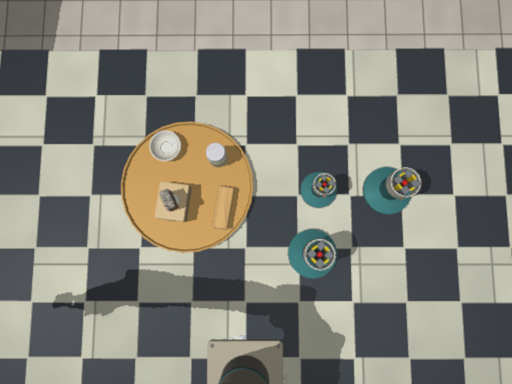

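View pics/wrist0.png

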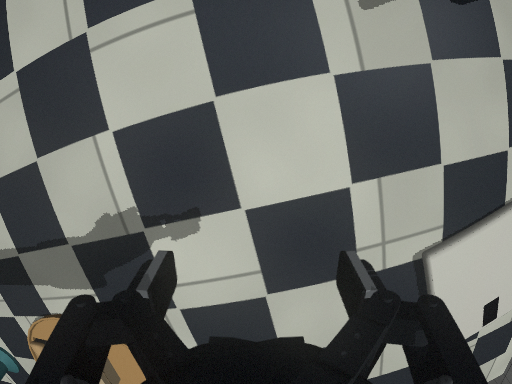

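```bash
python3 - <<'E'
from h import *
for c in ['scene','top']:
  for l in ['head','nail_box','drive','chuck']:
    print(c,l,[(np.round(d['centre']),round(d['conf'],2)) for d in ctrl.spot_in(l,c)])
E
```

```text
scene head [(array([496., 214., 103.]), 0.56)]
scene nail_box [(array([511., 222.,  55.]), 0.7)]
scene drive [(array([ 537., -190.,   40.]), 0.71), (array([ 540., -379.,   64.]), 0.65), (array([ 365., -163.,   59.]), 0.57), (array([ 524., -205.,  126.]), 0.53), (array([499., 215., 106.]), 0.15)]
scene chuck [(array([ 520., -397.,  170.]), 0.72), (array([ 529., -208.,  130.]), 0.56), (array([ 336., -182.,  166.]), 0.46), (array([509., 220.,  59.]), 0.38)]
top head [(array([482., 194., 118.]), 0.84), (array([466.,  65.,  34.]), 0.2)]
top nail_box [(array([475., 188.,  59.]), 0.59)]
top drive [(array([ 512., -389.,   40.]), 0.68), (array([ 515., -203.,   23.]), 0.62), (array([ 341., -175.,   32.]), 0.58)]
top chuck [(array([ 340., -186.,  173.]), 0.75), (array([ 518., -405.,  172.]), 0.74), (array([ 516., -212.,  132.]), 0.54)]
```

Drive candidates in the top picture are (324,184), (404,183) and (320,255). The one at (324,184) is smallest, with its mouth at z≈131 against ≈172 for the others. I'll confirm it in an enlarged crop.

```bash
python3 - <<'E'
import cv2,numpy as np
im=cv2.imread('pics/top0.png')
a=cv2.resize(im[150:280,280:440],None,fx=4,fy=4,interpolation=cv2.INTER_CUBIC); cv2.imwrite('pics/c1.png',a)
b=cv2.resize(im[170:230,140:220],None,fx=8,fy=8,interpolation=cv2.INTER_CUBIC); cv2.imwrite('pics/c2.png',b)
E
```

```text
(no output)
```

View pics/c1.png

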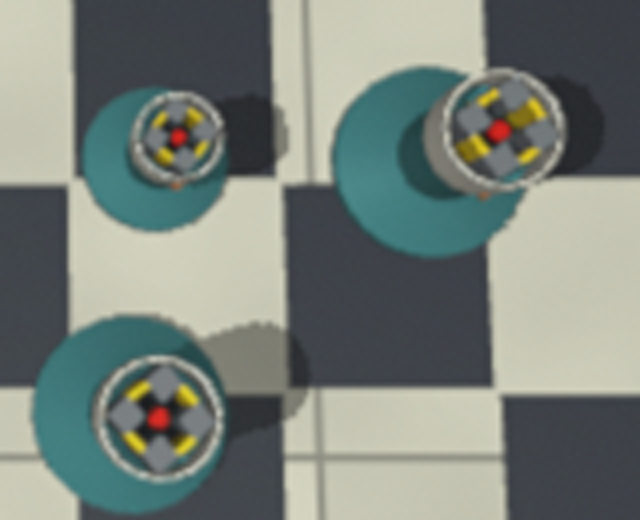

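View pics/c2.png

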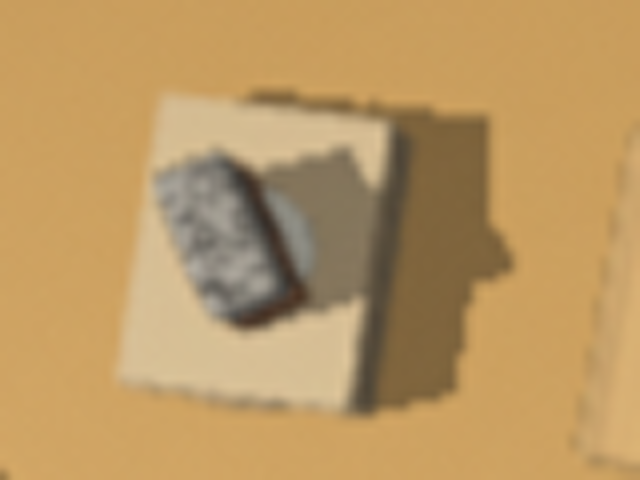

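```bash
cat >> h.py <<'E'
from scipy.spatial.transform import Rotation as R
def cam_pose(n,st=None):
    c=ctrl.calibration(n)
    if n!='wrist': return c,np.array(c['cam_to_world'])
    T=np.eye(4); T[:3,:3]=R.from_euler('xyz',st['tool_rot']).as_matrix(); T[:3,3]=st['eef_pos']
    return c,T@np.array(c['T_tool_cam'])
def project(n,P,st=None):
    c,T=cam_pose(n,st); f=192/np.tan(np.radians(c['fovy']/2))
    P=np.asarray(P,float); q=(P-T[:3,3])@T[:3,:3]
    x,y,z=q[...,0],-q[...,1],-q[...,2]
    if n=='wrist':
        r=np.hypot(x,y); k=np.arctan2(r,z)/np.maximum(r,1e-9)
    else: k=1/z
    return np.stack([c['cx']+f*k*x,c['cy']+f*k*y],-1)
def ortho(n,im,cx,cy,z,half=60,px=5,st=None):
    # image up = +x world, left=+y
    m=int(2*half*px); i=(np.arange(m)+.5)/px-half
    X=cx-i[:,None]+0*i[None]; Y=cy-i[None]+0*i[:,None]
    p=project(n,np.stack([X,Y,0*X+z],-1),st).astype(np.float32)
    return cv2.remap(im,p[...,0],p[...,1],cv2.INTER_CUBIC)
E
python3 - <<'E'
from h import *
im=cv2.imread('pics/top0.png')
a=ortho('top',im,482,190,120,50,4); b=ortho('top',im,518,-212,130,50,4)
o=np.hstack([a,b])
for k in (0,400):
  cv2.drawMarker(o,(200+k,200),(255,0,255),0,20,1)
cv2.imwrite('pics/o1.png',o)
st=ctrl.read_state(); print(R.from_euler('xyz',st['tool_rot']).as_matrix().round(3))
E
```

```text
[[-0.     0.226  0.974]
 [-0.     0.974 -0.226]
 [-1.    -0.    -0.   ]]
```

View pics/o1.png

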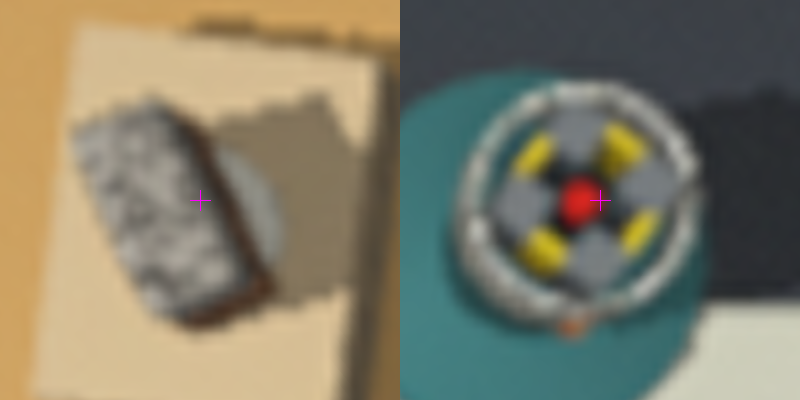

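The crop confirms that the drive at crop (178,138) is the smallest of the three, so that is the one meant. The head block's long axis is at about 25° and the slots at about 54° (mod 90). I'll move above the head, with the jaws turning toward −65°.

Request:
arm_command(
  series=[
    [1,1.7,-2.2,0,0,0,-7.1],
    [1,1.7,-2.2,0,0,0,-7.1],
    [1,1.7,-2.2,0,0,0,-7.1],
    [1,1.7,-2.2,0,0,0,-7.1],
    [1,1.7,-2.2,0,0,0,-7.1],
    [1,1.7,-2.2,0,0,0,-7.1],
    [1,1.7,-2.2,0,0,0,-7.1],
    [1,1.7,-2.2,0,0,0,-7.1],
    [1,1.7,-2.2,0,0,0,-7.1],
    [1,1.7,-2.2,0,0,0,-7.1],
    [1,1.7,-2.2,0,0,0,-7.1],
    [1,1.7,-2.2,0,0,0,-7.1],
    [1,1.7,-2.2,0,0,0,-7.1],
    [1,1.7,-2.2,0,0,0,-7.1],
    [1,1.7,-2.2,0,0,0,-7.1],
    [1,1.7,-2.2,0,0,0,-7.1],
    [1,1.7,-2.2,0,0,0,-7.1],
    [1,1.7,-2.2,0,0,0,-7.1],
    [1,1.7,-2.2,0,0,0,-7.1],
    [1,0,0,0,0,0,-7.1],
  ],
)

```text
clock: 2.22
eef_pos: [473.7, 209.6, 232.4]
tool_rot: [2.296, 1.565, -0.424]
force: [1.6, 0.6, 1.1]
width: 85.4
```

```bash
python3 - <<'E'
from h import *
st=ctrl.read_state(); print(st['eef_pos'],st['qpos'].round(2)); M=R.from_euler('xyz',st['tool_rot']).as_matrix(); print(M.round(3),np.degrees(np.arctan2(M[1,1],M[0,1])))
im=snap('wrist','w1.png')
for l in ['head','nail_box']:
  print(l,[(np.round(d['centre'],1),round(d['conf'],2)) for d in ctrl.spot_in(l,'wrist')])
a=ortho('wrist',im,482,198,120,50,4,st); b=ortho('wrist',im,482,195,68,50,4,st)
o=np.hstack([a,b])
for k in (0,400): cv2.drawMarker(o,(200+k,200),(255,0,255),0,20,1)
cv2.imwrite('pics/o2.png',o)
E
```

```text
[473.72909788 209.600919   232.44673634] [-0.97  0.53  0.75  1.9  -0.46  0.88 -1.14]
[[ 0.005  0.409 -0.912]
 [-0.002 -0.912 -0.409]
 [-1.     0.004 -0.004]] -65.84076161120757
head [(array([483.1, 204.2, 117.2]), 0.73), (array([608.5,  94.4,  92.2]), 0.73)]
nail_box [(array([496.5, 210.5,  63.8]), 0.68), (array([489.3, 203. , 118. ]), 0.53)]
```

View pics/w1.png

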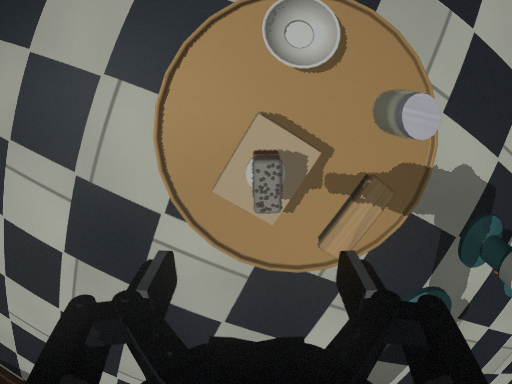

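View pics/o2.png

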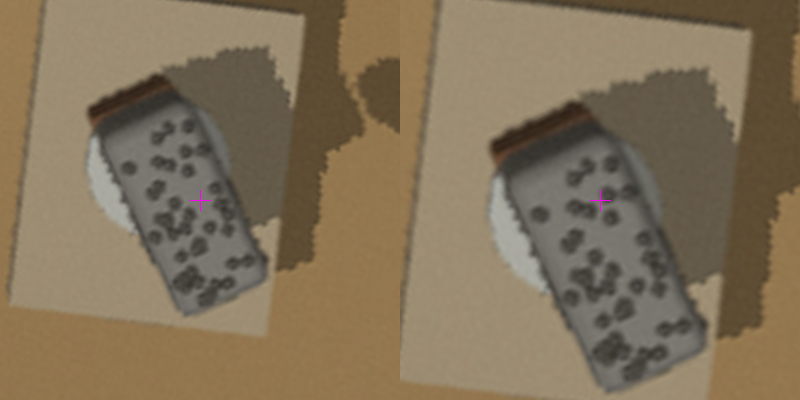

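```bash
cat >> h.py <<'E'
def wire(n,im,x,y,z,yaw,st=None,s=4,ctr=None,half=(64,48)):
    ctr=project(n,[x,y,z+40],st) if ctr is None else ctr
    A=np.array([[s,0,s*(half[0]-ctr[0])],[0,s,s*(half[1]-ctr[1])]],float)
    o=cv2.warpAffine(im,A,(2*half[0]*s,2*half[1]*s),flags=cv2.INTER_CUBIC)
    c,si=np.cos(yaw),np.sin(yaw)
    def dr(L,col):
        L=np.array(L,float); W=np.stack([x+c*L[:,0]-si*L[:,1],y+si*L[:,0]+c*L[:,1],z+L[:,2]],-1)
        p=project(n,W,st)@A[:,:2].T+A[:,2]; cv2.polylines(o,[np.round(p).astype(int)],True,col,1,cv2.LINE_AA)
    for h,col in ((6,(0,255,0)),(58,(0,0,255))): dr([[13,26,h],[-13,26,h],[-13,-26,h],[13,-26,h]],col)
    t=np.linspace(0,2*np.pi,60); dr(np.c_[22*np.cos(t),22*np.sin(t),0*t+6],(255,0,255))
    return o
E
python3 - <<'E'
from h import *
st=ctrl.read_state()
yaw=np.radians(25.3-90)
a=wire('wrist',cv2.imread('pics/w1.png'),483,200.5,62,yaw,st,6)
b=wire('top',cv2.imread('pics/top0.png'),483,200.5,62,yaw,s=8,half=(40,36))
cv2.imwrite('pics/x1.png',a);cv2.imwrite('pics/x2.png',b)
E
```

```text
(no output)
```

View pics/x1.png

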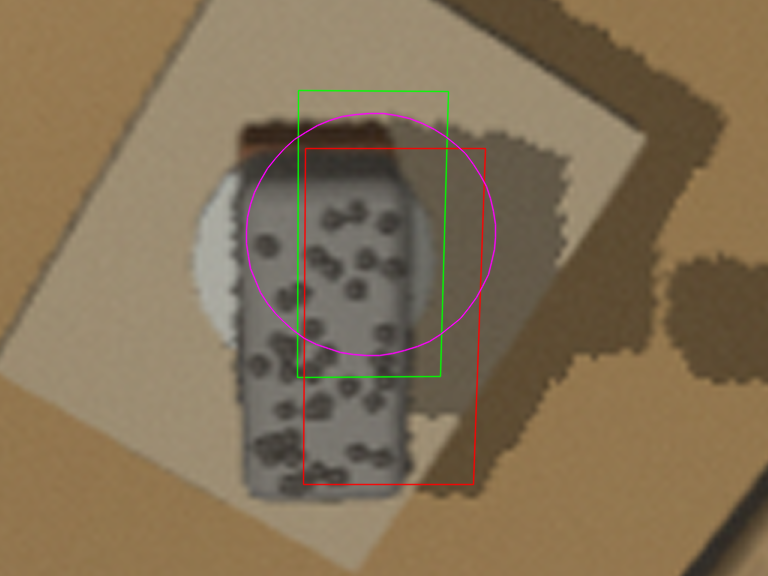

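View pics/x2.png

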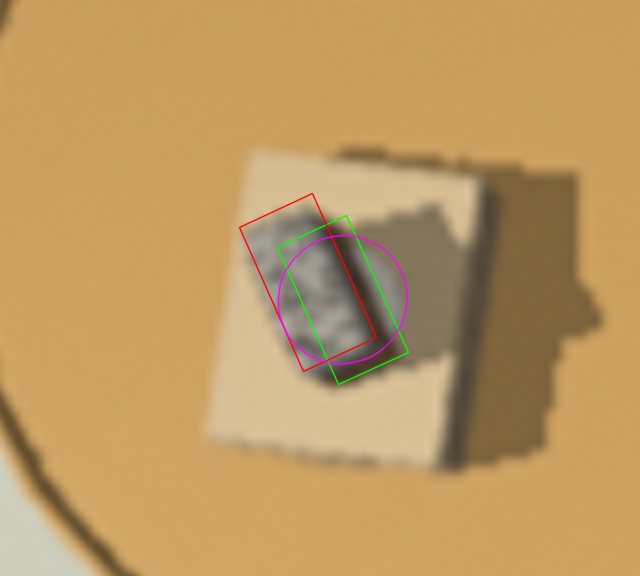

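```bash
python3 - <<'E'
from h import *
ctrl.get_image('wrist')
st=ctrl.read_state(); print(st['eef_pos'],st['tool_rot'],abs(st['qd']).max())
im=snap('wrist','w2.png')
import pickle; pickle.dump(st,open('st2.pkl','wb'))
yaw=np.radians(25.3-90)
a=wire('wrist',im,478,200,62,yaw,st,6)
b=wire('top',cv2.imread('pics/top0.png'),478,200,62,yaw,s=8,half=(40,36))
cv2.imwrite('pics/x3.png',a);cv2.imwrite('pics/x4.png',b)
E
```

```text
[469.19628575 216.09266804 231.12087017] [-0.92025741  1.56995482  2.66140065] 0.013688073143127285
```

View pics/x3.png

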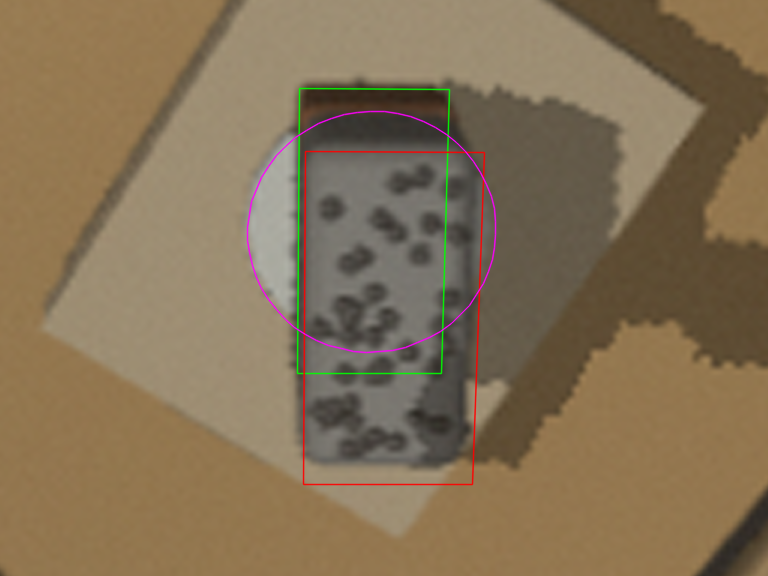

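View pics/x4.png

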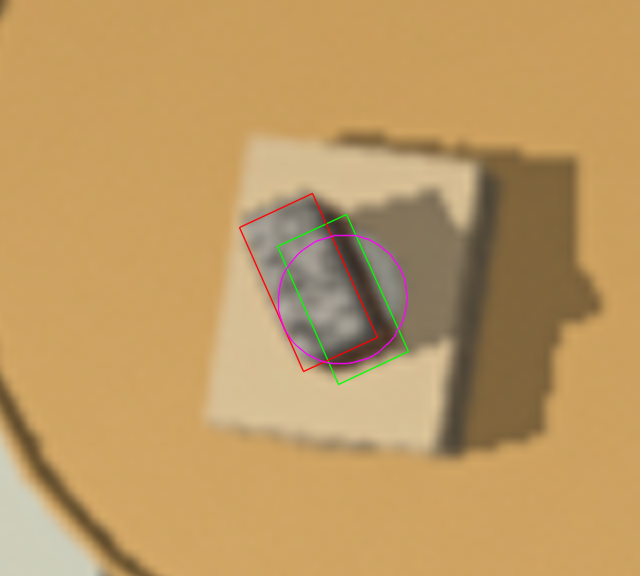

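In the settled wrist view the head model at (478, 200), yaw −64.7°, fits the block and the collar, and the jaw angle of −64.8° already suits it. I'll go down and close.

Request:
arm_command(
  series=[
    [1,0.45,-0.8,0,0,0,0],
    [1,0.45,-0.8,-1,0,0,0],
    [1,0,0,-2,0,0,0],
    [1,0,0,-2,0,0,0],
    [1,0,0,-2,0,0,0],
    [1,0,0,-2,0,0,0],
    [1,0,0,-2,0,0,0],
    [1,0,0,-2,0,0,0],
    [1,0,0,-1.5,0,0,0],
    [1,0,0,-1,0,0,0],
    [1,0,0,-0.4,0,0,0],
    [1,0,0,0,0,0,0],
    [1,0,0,0,0,0,0],
    [1,0,0,0,0,0,0],
  ],
)

```text
clock: 3.63
eef_pos: [479.5, 199.4, 73.2]
tool_rot: [3.086, 1.569, 0.381]
force: [-0.8, -0.1, -0.5]
width: 85.3
```

```bash
python3 - <<'E'
from h import *
st=ctrl.read_state(); print(st['eef_pos'],st['force'])
snap('wrist','w3.png'); snap('scene','s3.png')
E
```

```text
[479.47631077 199.43297309  73.18833814] [-0.83412949 -0.11144112 -0.45099908]
```

View pics/w3.png

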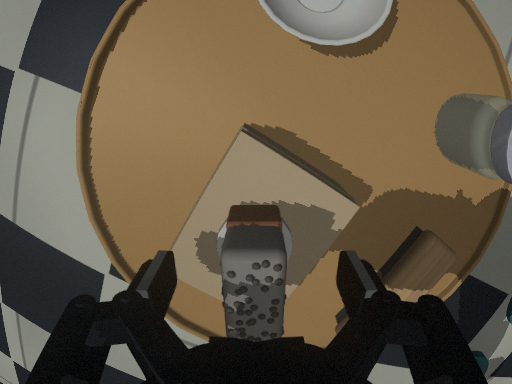

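The block sits midway between the fingers, at column ~255 against 165 and 345. Closing now.

Request:
arm_command(
  series=[
    [0,0,0,0,0,0,0],
    [0,0,0,0,0,0,0],
    [0,0,0,0,0,0,0],
    [0,0,0,0,0,0,0],
    [0,0,0,0,0,0,0],
    [0,0,0,0,0,0,0],
    [0,0,0,0,0,0,0],
    [0,0,0,0,0,0,0],
    [0,0,0,0,0,0,0],
    [0,0,0,0,0,0,0],
  ],
)

```text
clock: 4.57
eef_pos: [478.8, 199.3, 72.5]
tool_rot: [-2.622, 1.57, 0.955]
force: [-0.1, 0.8, 5.6]
width: 25.4
```

```bash
python3 - <<'E'
from h import *
st=ctrl.read_state(); print(st['eef_pos'],st['force'],st['width'])
snap('wrist','w4.png')
E
```

```text
[478.84185983 199.29376571  72.48453877] [-0.13156456  0.79451738  5.57888444] 25.359257834574983
```

View pics/w4.png

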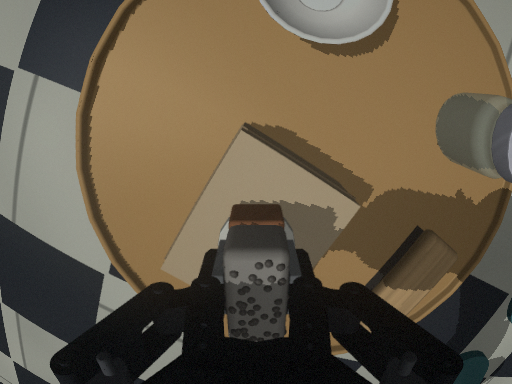

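Gripped, width 25.4 mm. Next I lift it clear and carry it to the smallest drive, turning +29° on the way.

Request:
arm_command(
  series=[
    [0,0,0,0.5,0,0,0],
    [0,0,0,1,0,0,0],
    [0,0,0,2,0,0,0],
    [0,0,0,2.5,0,0,0],
    [0,0,0,2.5,0,0,0],
    [0,0,0,2.5,0,0,0],
    [0,0,0,2.5,0,0,0],
    [0,0,0,2,0,0,0],
    [0,0,0,0.5,0,0,0],
    [0,0,0,0,0,0,0],
    [0,0,0,0,0,0,0],
  ],
)

```text
clock: 5.53
eef_pos: [478.1, 199.3, 231.9]
tool_rot: [-0.451, 1.57, 3.127]
force: [-0.4, 0.5, -2.2]
width: 25.4
```

```bash
python3 - <<'E'
from h import *
st=ctrl.read_state(); print(st['eef_pos'],st['force'],st['width'])
snap('wrist','w5.png'); snap('scene','s5.png')
E
```

```text
[478.08976257 199.31409107 231.87275157] [-0.36741751  0.46061523 -2.16170086] 25.426475274052184
```

View pics/w5.png

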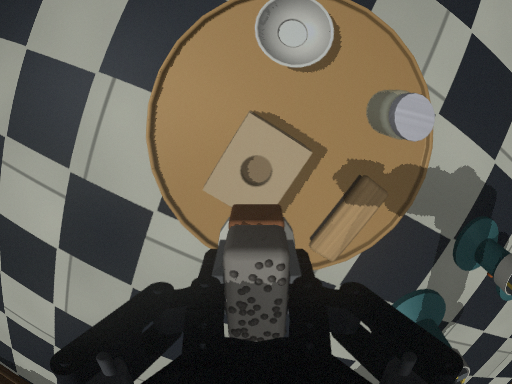

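View pics/s5.png

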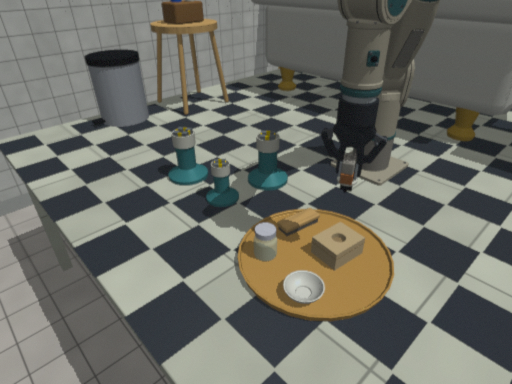

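Still held, with the stem hanging below at scene (346,185). I'll move to a viewpoint beside the drive so the wrist camera sees the chuck past the head.

Request:
arm_command(
  series=[
    [0,0,-1,0,0,0,0.5],
    [0,0,-2,0,0,0,1.5],
    [0,0,-2.5,0,0,0,1.5],
    [0,0,-2.7,0,0,0,1.5],
    [0,0,-2.7,0,0,0,1.5],
    [0,0,-2.7,0,0,0,1.5],
    [0,0,-2.7,0,0,0,1.5],
    [0,0,-2.7,0,0,0,1.5],
    [0,-0.1,-2.7,0,0,0,1.5],
    [0,-0.1,-2.7,0,0,0,1.5],
    [0,-0.1,-2.7,0,0,0,1.5],
    [0,-0.1,-2.7,0,0,0,1.5],
    [0,-0.2,-2.7,0,0,0,1.5],
    [0,-0.2,-2.7,0,0,0,1.5],
    [0,-0.2,-2.7,0,0,0,1.5],
    [0,-0.2,-2.7,0,0,0,1.5],
    [0,-0.2,-2.7,0,0,0,1.5],
    [0,0,-2.5,0,0,0,1.5],
    [0,0,-2,0,0,0,1.5],
    [0,0,-1.3,0,0,0,1.5],
  ],
)

```text
clock: 7.3
eef_pos: [462.8, -295.2, 231.5]
tool_rot: [-0.339, 1.569, -2.541]
force: [-0.0, -0.0, -1.0]
width: 25.2
```

Request:
arm_command(
  series=[
    [0,0,0,0,0,0,0],
    [0,0,0,0,0,0,0],
    [0,0,0,0,0,0,0],
    [0,0,0,0,0,0,0],
    [0,0,0,0,0,0,0],
  ],
)

```text
clock: 7.72
eef_pos: [465.0, -290.5, 232.1]
tool_rot: [-2.218, 1.57, 1.867]
force: [-0.3, -0.8, -1.2]
width: 25.2
```

```bash
python3 - <<'E'
from h import *
import pickle
st=ctrl.read_state(); print(st['eef_pos'],st['force'],st['width'],abs(st['qd']).max(),st['qpos'].round(2)); M=R.from_euler('xyz',st['tool_rot']).as_matrix(); print(M.round(3),np.degrees(np.arctan2(M[1,1],M[0,1])))
im=snap('wrist','w6.png'); pickle.dump(st,open('st6.pkl','wb'))
print([(np.round(d['centre'],1),round(d['conf'],2)) for d in ctrl.spot_in('chuck','wrist')])
o=np.hstack([ortho('wrist',im,517,-209,130,40,5,st),ortho('top',snap('top','t6.png'),517,-209,130,40,5)])
for k in (0,400): cv2.drawMarker(o,(200+k,200),(255,0,255),0,20,1)
cv2.imwrite('pics/o6.png',o)
E
```

```text
[ 464.96302457 -290.49573074  232.13397362] [-0.25735857 -0.82027686 -1.18147338] 25.183230114151204 0.004054424084471133 [ 0.14  0.54  0.56  1.81 -0.35  0.89  0.23]
[[-0.     0.809 -0.587]
 [ 0.001 -0.587 -0.809]
 [-1.    -0.001 -0.001]] -35.96367800725883
[(array([ 523.5, -401.2,  164.4]), 0.96), (array([ 346.4, -190. ,  170.4]), 0.74), (array([ 522.1, -207.4,  134. ]), 0.55)]
```

View pics/w6.png

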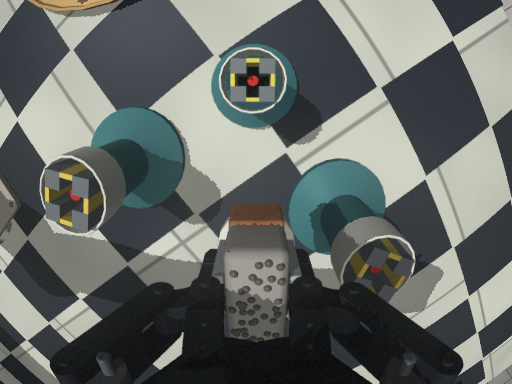

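View pics/o6.png

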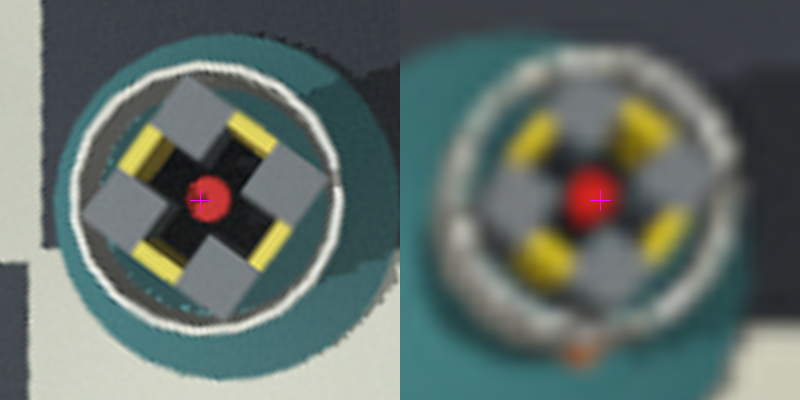

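The wrist view shows three drives with chucks at (252,80), (73,195) and (378,268). The small one at (252,80) is mine, slots at about 52.4°. Next I check where the head sits in the grip with the same camera.

```bash
python3 - <<'E'
from h import *
import pickle
st=pickle.load(open('st6.pkl','rb')); im=cv2.imread('pics/w6.png')
M=R.from_euler('xyz',st['tool_rot']).as_matrix(); p=st['eef_pos']; yaw=np.arctan2(M[1,1],M[0,1])
a=wire('wrist',im,p[0],p[1],p[2]-10.5,yaw,st,5,ctr=(256,260),half=(64,75)); 
b=wire('wrist',im,517.4,-210,130,np.radians(-37.6),st,7,ctr=(252,82),half=(50,50)) 
cv2.imwrite('pics/x6.png',a)
# chuck square + slots overlay
c,s=np.cos(np.radians(-37.6)),np.sin(np.radians(-37.6))
A=np.array([[7,0,7*(50-252)],[0,7,7*(50-82)]],float)
o=cv2.warpAffine(im,A,(700,600),flags=cv2.INTER_CUBIC)
for L in ([[18,18],[-18,18],[-18,-18],[18,-18]],[[14.5,5.2],[-14.5,5.2],[-14.5,-5.2],[14.5,-5.2]],[[5.2,14.5],[-5.2,14.5],[-5.2,-14.5],[5.2,-14.5]]):
    L=np.array(L); W=np.c_[517.4+c*L[:,0]-s*L[:,1],-210+s*L[:,0]+c*L[:,1],130+0*L[:,0]]
    q=project('wrist',W,st)@A[:,:2].T+A[:,2]; cv2.polylines(o,[np.round(q).astype(int)],True,(255,0,255),1,cv2.LINE_AA)
cv2.imwrite('pics/x7.png',o)
E
```

```text
(no output)
```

View pics/x6.png

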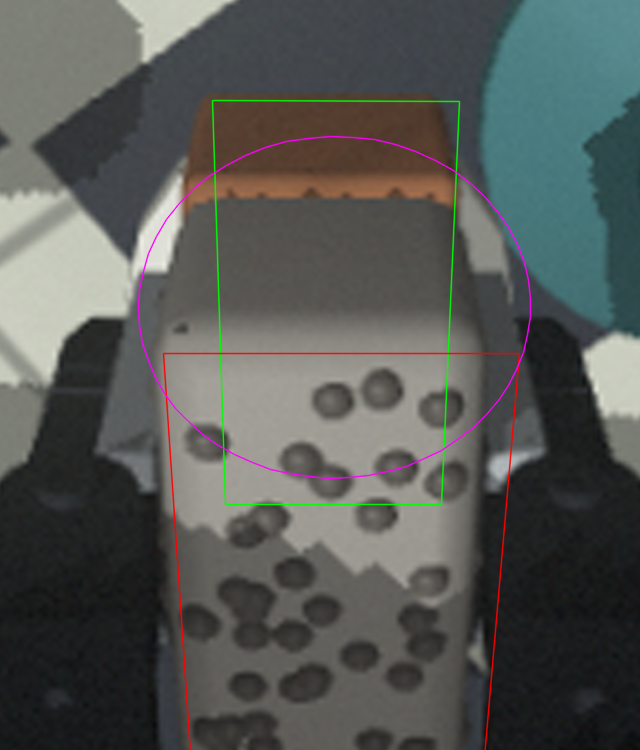

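View pics/x7.png

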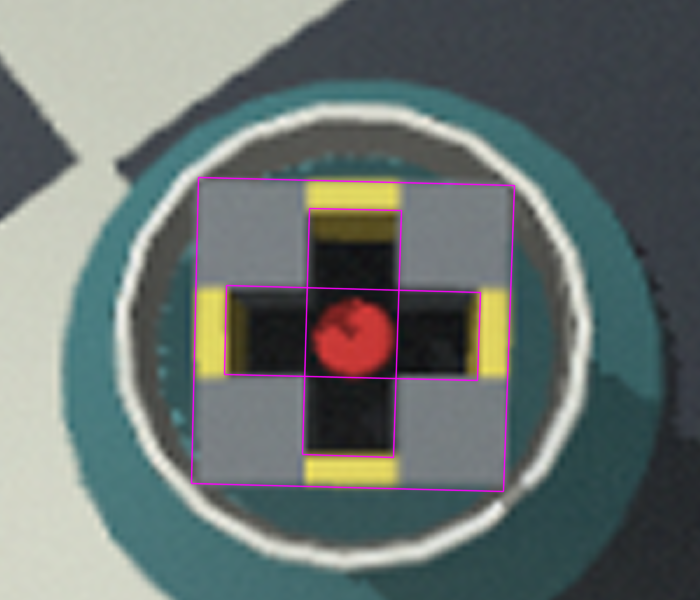

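```bash
cat >> h.py <<'E'
from scipy.optimize import minimize
def chuckfit(n,im,st,x0,sq=True):
    g=cv2.GaussianBlur(cv2.resize(im,None,fx=4,fy=4,interpolation=cv2.INTER_CUBIC),(0,0),3).astype(float)
    gm=sum(cv2.Sobel(g[...,k],cv2.CV_64F,1,0)**2+cv2.Sobel(g[...,k],cv2.CV_64F,0,1)**2 for k in range(3))**.5
    L=[]
    t=np.linspace(-1,1,60)
    for a in range(4):
        c,s=[(1,0),(0,1),(-1,0),(0,-1)][a]; Q=np.array([[c,-s],[s,c]])
        segs=[np.c_[0*t+18,18*t]]
        for q in (5.2,-5.2): segs.append(np.c_[10+4*t*1.9,0*t+q])
        L+= [sg@Q.T for sg in segs]
    L=np.vstack(L)
    def f(v):
        c,s=np.cos(np.radians(v[2])),np.sin(np.radians(v[2]))
        W=np.c_[v[0]+c*L[:,0]-s*L[:,1],v[1]+s*L[:,0]+c*L[:,1],130+0*L[:,0]]
        p=project(n,W,st)*4+1.5
        return -cv2.remap(gm.astype(np.float32),p[:,0].astype(np.float32),p[:,1].astype(np.float32),cv2.INTER_LINEAR).mean()
    best=min((minimize(f,[x0[0]+i,x0[1]+j,x0[2]+k],method='Nelder-Mead',options=dict(initial_simplex=None)) for i in(-1,0,1) for j in(-1,0,1) for k in(-2,0,2)),key=lambda r:r.fun)
    return best.x,best.fun
E
python3 - <<'E'
from h import *
import pickle
st=pickle.load(open('st6.pkl','rb'))
print(chuckfit('wrist',cv2.imread('pics/w6.png'),st,[517.4,-210,-36.5]))
print(chuckfit('top',cv2.imread('pics/t6.png'),None,[518.5,-209,-36.5]))
E
```

```text
Traceback (most recent call last):
  File "h.py", line 53, in chuckfit
    best=min((minimize(f,[x0[0]+i,x0[1]+j,x0[2]+k],method='Nelder-Mead',options=dict(initial_simplex=None)) for i in(-1,0,1) for j in(-1,0,1) for k in(-2,0,2)),key=lambda r:r.fun)
  File "h.py", line 53, in <genexpr>
    best=min((minimize(f,[x0[0]+i,x0[1]+j,x0[2]+k],method='Nelder-Mead',options=dict(initial_simplex=None)) for i in(-1,0,1) for j in(-1,0,1) for k in(-2,0,2)),key=lambda r:r.fun)
              ~~~~~~~~^^^^^^^^^^^^^^^^^^^^^^^^^^^^^^^^^^^^^^^^^^^^^^^^^^^^^^^^^^^^^^^^^^^^^^^^^^^^^^^^^^^^^
  File "h.py", line 51, in f
    p=project(n,W,st)*4+1.5
      ~~~~~~~^^^^^^^^
  File "h.py", line 12, in project
    c,T=cam_pose(n,st); f=192/np.tan(np.radians(c['fovy']/2))
        ~~~~~~~~^^^^^^
  File "h.py", line 7, in cam_pose
    c=ctrl.calibration(n)
ValueError: time passes only in moves, steps and waits
```

```bash
sed -i "s/^def cam_pose/_C={}\ndef cal(n):\n    if n not in _C: _C[n]=ctrl.calibration(n)\n    return _C[n]\ndef cam_pose/; s/    c=ctrl.calibration(n)/    c=cal(n)/" h.py
python3 - <<'E'
from h import *
import pickle
st=pickle.load(open('st6.pkl','rb'))
print(chuckfit('wrist',cv2.imread('pics/w6.png'),st,[517.4,-210,-36.5]))
print(chuckfit('top',cv2.imread('pics/t6.png'),None,[518.5,-209,-36.5]))
print(ctrl.read_state()['clock'])
E
```

```text
(array([ 517.43753725, -209.87963875,  -36.17382494]), np.float64(-111.95679473876953))
(array([ 519.35167598, -208.64227322,  -35.78633984]), np.float64(-83.95545959472656))
7.8667
```

The slot angle is −36.2°, which matches the jaws at −36.0°, so no turn is needed. I'll hover over the chuck with the stem tip about 15 mm above the mouth.

Request:
arm_command(
  series=[
    [0,0.6,0.9,0,0,0,0],
    [0,1.1,1.6,0,0,0,0],
    [0,1.2,1.8,0,0,0,0],
    [0,1.2,1.8,0,0,0,0],
    [0,0.8,1.2,-1,0,0,0],
    [0,0.45,0.67,-1.5,0,0,0],
    [0,0,0,-1.5,0,0,0],
    [0,0,0,-0.9,0,0,0],
    [0,0,0,-0.3,0,0,0],
    [0,0,0,0,0,0,0],
    [0,0,0,0,0,0,0],
    [0,0,0,0,0,0,0],
    [0,0,0,0,0,0,0],
  ],
)

```text
clock: 8.95
eef_pos: [518.6, -212.6, 181.1]
tool_rot: [1.846, 1.569, -0.355]
force: [-0.0, -0.5, -1.3]
width: 25.2
```

```bash
python3 - <<'E'
from h import *
import pickle
st=ctrl.read_state(); print(st['eef_pos'],st['force'],st['torque'],st['width'],abs(st['qd']).max()); M=R.from_euler('xyz',st['tool_rot']).as_matrix(); print(M.round(4),np.degrees(np.arctan2(M[1,1],M[0,1])))
pickle.dump(st,open('st7.pkl','wb'))
s=snap('scene','s7.png'); w=snap('wrist','w7.png')
p=project('scene',[517.4,-209.9,150]); print(p)
u,v=p.round().astype(int)
c=cv2.resize(s[v-40:v+35,u-45:u+45],None,fx=8,fy=8,interpolation=cv2.INTER_CUBIC)
cv2.imwrite('pics/x8.png',c)
cv2.imwrite('pics/x9.png',cv2.resize(w[150:350,140:370],None,fx=3,fy=3,interpolation=cv2.INTER_CUBIC))
E
```

```text
[ 518.60024944 -212.62585232  181.07461869] [-0.00836171 -0.47080872 -1.26076902] [-0.025861    0.02761812  0.01181462] 25.209991047678347 0.0029619961451797013
[[ 1.400e-03  8.081e-01 -5.891e-01]
 [-5.000e-04 -5.891e-01 -8.081e-01]
 [-1.000e+00  1.500e-03 -4.000e-04]] -36.09011241528086
[219.77413896 154.71539254]
```

View pics/x8.png

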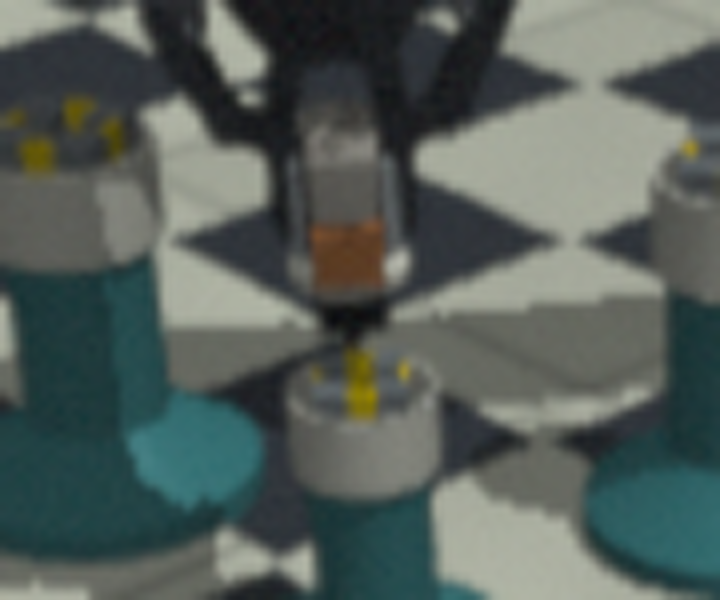

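View pics/x9.png

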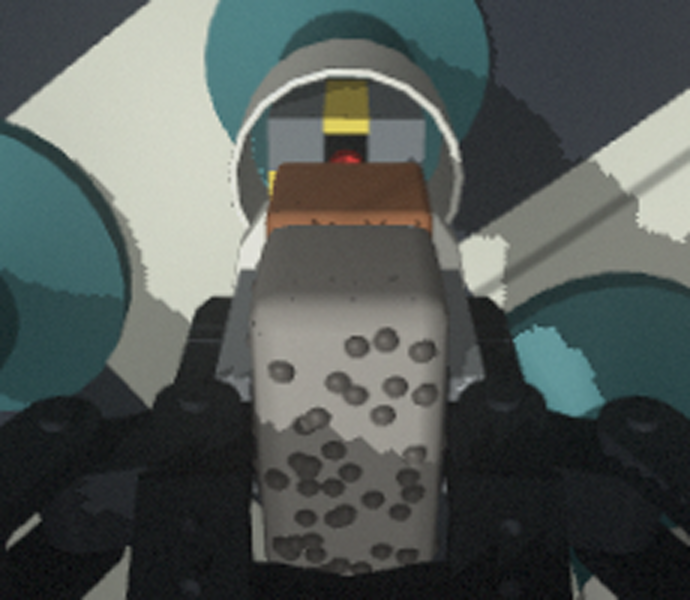

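```bash
cat >> h.py <<'E'
def ov(n,im,st,P,yaw,C,cyaw,ctr,half,s):
    A=np.array([[s,0,s*(half[0]-ctr[0])],[0,s,s*(half[1]-ctr[1])]],float)
    o=cv2.warpAffine(im,A,(int(2*half[0]*s),int(2*half[1]*s)),flags=cv2.INTER_CUBIC)
    def dr(L,O,a,col):
        L=np.array(L,float); c,si=np.cos(a),np.sin(a)
        W=np.stack([O[0]+c*L[:,0]-si*L[:,1],O[1]+si*L[:,0]+c*L[:,1],O[2]+L[:,2]],-1)
        p=project(n,W,st)@A[:,:2].T+A[:,2]; cv2.polylines(o,[np.round(p).astype(int)],True,col,1,cv2.LINE_AA)
    for h,col in ((6,(0,255,0)),(58,(0,0,255))): dr([[13,26,h],[-13,26,h],[-13,-26,h],[13,-26,h]],P,yaw,col)
    t=np.linspace(0,2*np.pi,60)
    for h in (0,6): dr(np.c_[22*np.cos(t),22*np.sin(t),0*t+h],P,yaw,(255,0,255))
    for h in (0,-24): dr([[13,0,h],[4,0,h],[0,0,h],[0,4,h],[0,13,h],[0,0,h],[-13,0,h],[0,0,h],[0,-13,h],[0,0,h]],P,yaw,(255,255,0))
    dr(np.c_[28.5*np.cos(t),28.5*np.sin(t),0*t],C,cyaw,(0,255,255))
    dr([[18,18,0],[-18,18,0],[-18,-18,0],[18,-18,0]],C,cyaw,(255,0,0))
    return o
E
python3 - <<'E'
from h import *
import pickle
st=pickle.load(open('st7.pkl','rb')); M=R.from_euler('xyz',st['tool_rot']).as_matrix()
P=st['eef_pos']-1.4*M[:,1]; P[2]-=10.5
C=[517.4,-209.9,130]
cv2.imwrite('pics/y1.png',ov('scene',cv2.imread('pics/s7.png'),None,P,np.radians(-36.1),C,np.radians(-36.2),(220,155),(45,37),8))
cv2.imwrite('pics/y2.png',ov('wrist',cv2.imread('pics/w7.png'),st,P,np.radians(-36.1),C,np.radians(-36.2),(256,235),(64,70),4))
E
```

```text
(no output)
```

View pics/y1.png

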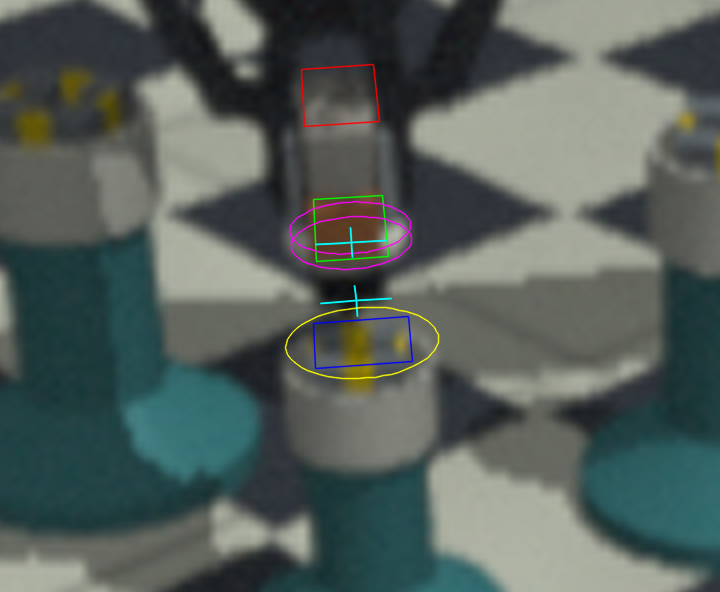

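View pics/y2.png

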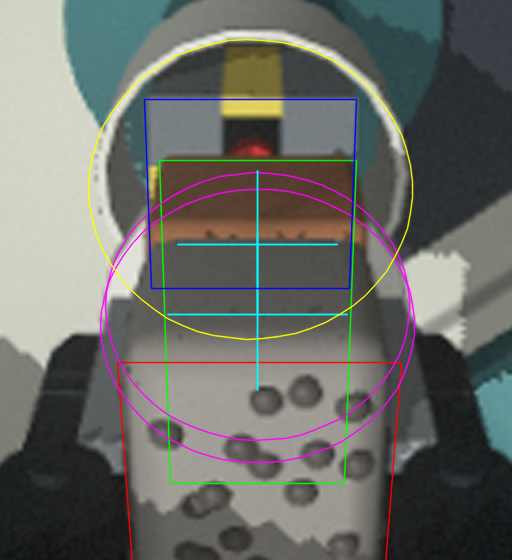

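Both views agree that the head sits about 1.9 mm short in y relative to the chuck. I'll correct that and lower to just above the mouth.

Request:
arm_command(
  series=[
    [0,0,0.19,0,0,0,0],
    [0,0,0,-0.5,0,0,0],
    [0,0,0,-0.5,0,0,0],
    [0,0,0,-0.3,0,0,0],
    [0,0,0,0,0,0,0],
    [0,0,0,0,0,0,0],
    [0,0,0,0,0,0,0],
    [0,0,0,0,0,0,0],
  ],
)

```text
clock: 9.72
eef_pos: [518.3, -210.3, 167.4]
tool_rot: [1.782, 1.571, -0.419]
force: [0.4, -0.6, -0.7]
width: 25.3
```

```bash
python3 - <<'E'
from h import *
import pickle
st=ctrl.read_state(); print(st['eef_pos'],st['force'],st['torque'],st['width'],abs(st['qd']).max()); M=R.from_euler('xyz',st['tool_rot']).as_matrix(); print(np.degrees(np.arctan2(M[1,1],M[0,1])))
pickle.dump(st,open('st8.pkl','wb'))
s=snap('scene','s8.png'); w=snap('wrist','w8.png')
P=st['eef_pos']-1.4*M[:,1]; P[2]-=10.5; print(P)
C=[517.4,-209.9,130]
cv2.imwrite('pics/y3.png',np.hstack([cv2.resize(s[118:192,185:255],None,fx=8,fy=8,interpolation=cv2.INTER_CUBIC)[:560,:390],ov('wrist',w,st,P,np.radians(-36.1),C,np.radians(-36.2),(256,235),(50,70),4)]))
E
```

```text
[ 518.34856363 -210.30239028  167.4049862 ] [ 0.37210605 -0.61930185 -0.72678451] [0.03710547 0.02607537 0.0115303 ] 25.30286417364269 0.0026160642911809643
-36.057634867759205
[ 517.21676822 -209.47835205  156.90460033]
```

View pics/y3.png

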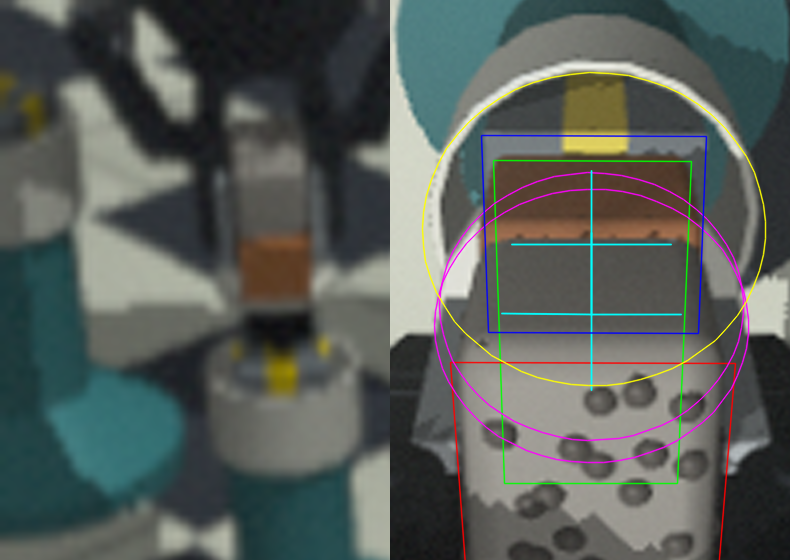

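Alignment agrees within about 0.5 mm. I'll lower into the slots in small steps, watching the force.

Request:
arm_command(
  series=[
    [0,0,0,-0.2,0,0,0],
    [0,0,0,-0.2,0,0,0],
    [0,0,0,-0.2,0,0,0],
    [0,0,0,-0.2,0,0,0],
    [0,0,0,0,0,0,0],
    [0,0,0,0,0,0,0],
  ],
)

```text
clock: 10.32
eef_pos: [518.1, -210.2, 159.1]
tool_rot: [-1.167, 1.57, 2.916]
force: [-0.1, -0.6, -2.0]
width: 25.5
```

Request:
arm_command(
  series=[
    [0,0,0,-0.2,0,0,0],
    [0,0,0,-0.2,0,0,0],
    [0,0,0,-0.2,0,0,0],
    [0,0,0,0,0,0,0],
    [0,0,0,0,0,0,0],
  ],
)

```text
clock: 10.73
eef_pos: [518.1, -210.3, 153.1]
tool_rot: [-0.882, 1.57, -3.082]
force: [-1.3, 0.5, -1.4]
width: 25.3
```

```bash
python3 - <<'E'
from h import *
st=ctrl.read_state(); print(st['eef_pos'],st['force'],st['torque'],st['width'])
s=snap('scene','s9.png'); w=snap('wrist','w9.png')
cv2.imwrite('pics/y4.png',np.hstack([cv2.resize(s[118:192,195:243],None,fx=8,fy=8,interpolation=cv2.INTER_CUBIC)[:560,:390],cv2.resize(w[165:305,200:300],None,fx=4,fy=4)]))
E
```

```text
[ 518.13099751 -210.25197847  153.14619487] [-1.25060085  0.4956005  -1.35367609] [-0.20115406  0.10203103 -0.03058766] 25.34589493198629
```

View pics/y4.png

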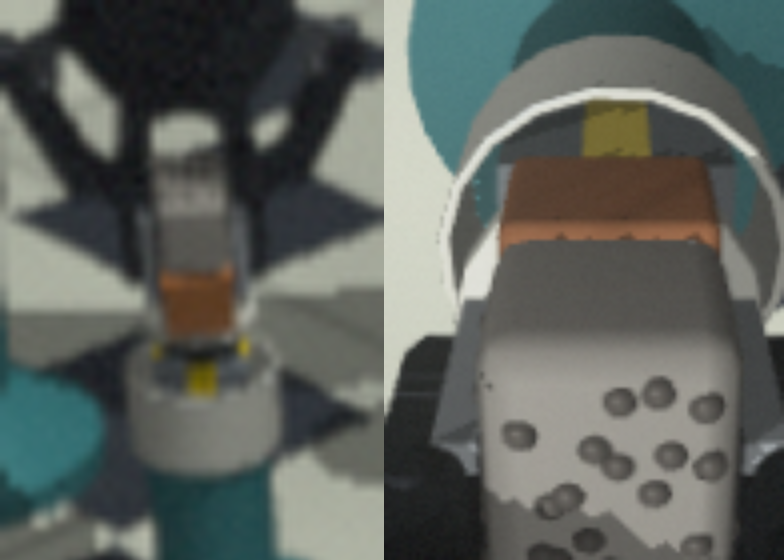

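The stem is about 11 mm in and the side force is only 1.3 N. I'll press on against the ejector with a slight relief shift.

Request:
arm_command(
  series=[
    [0,-0.03,0.02,-0.2,0,0,0],
    [0,0,0,-0.2,0,0,0],
    [0,0,0,-0.2,0,0,0],
    [0,0,0,0,0,0,0],
    [0,0,0,0,0,0,0],
  ],
)

```text
clock: 11.25
eef_pos: [518.2, -210.3, 147.5]
tool_rot: [1.672, 1.57, -0.528]
force: [-0.5, 0.1, 3.6]
width: 25.5
```

Request:
arm_command(
  series=[
    [0,0,0,-0.2,0,0,0],
    [0,0,0,-0.2,0,0,0],
    [0,0,0,-0.1,0,0,0],
    [0,0,0,0,0,0,0],
    [0,0,0,0,0,0,0],
  ],
)

```text
clock: 11.67
eef_pos: [518.2, -210.3, 142.7]
tool_rot: [1.792, 1.57, -0.408]
force: [-0.5, -0.4, 5.5]
width: 25.5
```

```bash
python3 - <<'E'
from h import *
st=ctrl.read_state(); print(st['eef_pos'],st['force'],st['torque'],st['width'])
s=snap('scene','s10.png'); w=snap('wrist','w10.png')
cv2.imwrite('pics/y5.png',np.hstack([cv2.resize(s[118:192,195:243],None,fx=8,fy=8,interpolation=cv2.INTER_CUBIC)[:560,:390],cv2.resize(w[165:305,200:300],None,fx=4,fy=4)]))
E
```

```text
[ 518.22025369 -210.29314334  142.71390844] [-0.53692884 -0.43864823  5.48267771] [-0.17521069  0.23460378 -0.04894124] 25.452153057537203
```

View pics/y5.png

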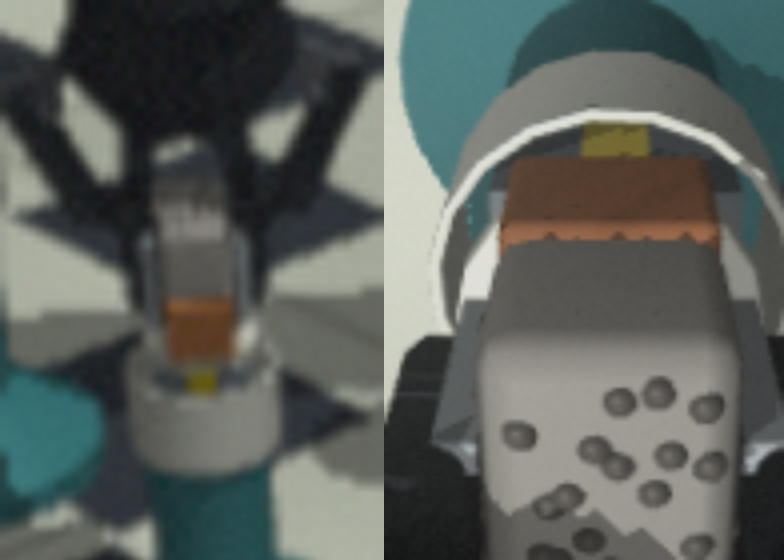

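Request:
arm_command(
  series=[
    [0,0,0,-0.1,0,0,0],
    [0,0,0,-0.1,0,0,0],
    [0,0,0,-0.1,0,0,0],
    [0,0,0,0,0,0,0],
    [0,0,0,0,0,0,0],
  ],
)

```text
clock: 12.18
eef_pos: [518.3, -210.3, 140.4]
tool_rot: [2.104, 1.569, -0.097]
force: [-2.6, -0.3, 11.4]
width: 25.2
```

Request:
arm_command(
  series=[
    [0,0,0,-0.1,0,0,0],
    [0,0,0,0,0,0,0],
    [0,0,0,0,0,0,0],
    [0,0,0,0,0,0,0],
  ],
)

```text
clock: 12.52
eef_pos: [518.3, -210.3, 140.4]
tool_rot: [2.364, 1.569, 0.164]
force: [-3.9, 1.2, 19.5]
width: 25.6
```

Request:
arm_command(
  series=[
    [0,0,0,-0.1,0,0,0],
    [0,0,0,0,0,0,0],
    [0,0,0,0,0,0,0],
    [0,0,0,0,0,0,0],
  ],
)

```text
clock: 12.85
eef_pos: [518.3, -210.4, 140.3]
tool_rot: [2.483, 1.568, 0.283]
force: [-6.4, 2.8, 27.4]
width: 25.5
```

```bash
python3 - <<'E'
from h import *
st=ctrl.read_state(); print(st['eef_pos'],st['force'],st['torque'],st['width'])
s=snap('scene','s11.png'); w=snap('wrist','w11.png')
cv2.imwrite('pics/y6.png',np.hstack([cv2.resize(s[118:192,195:243],None,fx=8,fy=8,interpolation=cv2.INTER_CUBIC)[:560,:390],cv2.resize(w[165:305,200:300],None,fx=4,fy=4)]))
E
```

```text
[ 518.29379195 -210.36455452  140.28843424] [-6.35277245  2.79480137 27.38142981] [0.58242465 1.41914923 0.01006275] 25.521081189102343
```

View pics/y6.png

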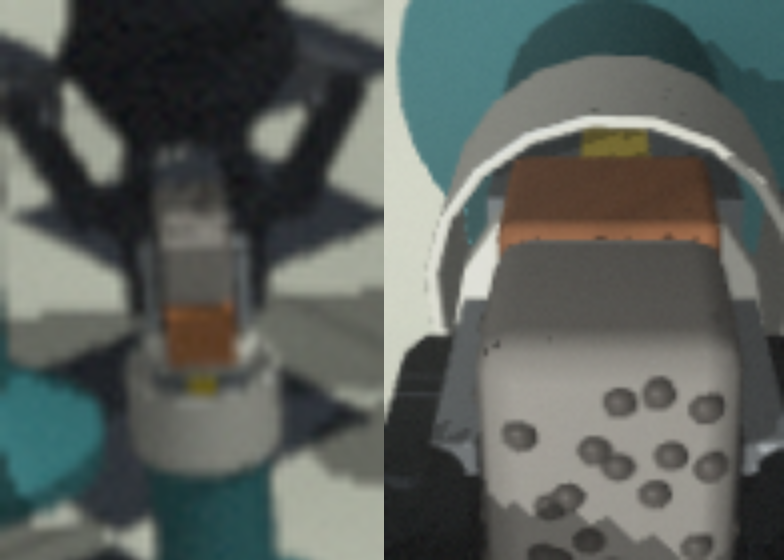

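View pics/s11.png

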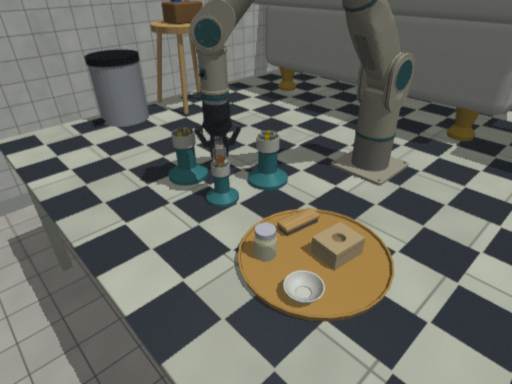

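TCP z has stopped at 140.4, and the predicted home height is 140.5, so the collar is seated. I'll ease the push to about 20 N to lessen the side load, then check that it holds.

Request:
arm_command(
  series=[
    [0,0,0,0.08,0,0,0],
    [0,0,0,0,0,0,0],
    [0,0,0,0,0,0,0],
    [0,0,0,0,0,0,0],
    [0,0,0,0,0,0,0],
    [0,0,0,0,0,0,0],
    [0,0,0,0,0,0,0],
    [0,0,0,0,0,0,0],
    [0,0,0,0,0,0,0],
    [0,0,0,0,0,0,0],
    [0,0,0,0,0,0,0],
    [0,0,0,0,0,0,0],
  ],
)

```text
clock: 13.95
eef_pos: [518.3, -210.3, 140.4]
tool_rot: [2.38, 1.569, 0.18]
force: [-4.7, 1.3, 20.2]
width: 25.4
```

```bash
python3 - <<'E'
from h import *
st=ctrl.read_state(); print(st['clock'],st['eef_pos'],st['force'],st['torque'],st['width'])
w=snap('wrist','w12.png'); a=cv2.imread('pics/w10.png'); 
# block shift within hand since pickup (pixels)
t=cv2.imread('pics/w5.png')[225:330,232:285]; r=cv2.matchTemplate(w,t,cv2.TM_CCOEFF_NORMED); print(cv2.minMaxLoc(r)[1:4:2],'ref (232,225)')
E
```

```text
13.95 [ 518.3074698  -210.34977905  140.35500233] [-4.67676289  1.3218384  20.15003055] [ 0.34418758  1.1443144  -0.00145462] 25.371628643769068
(0.874951958656311, (232, 225)) ref (232,225)
```

The head hasn't shifted in the grip, and its height stays put as the push changes, which means it is on a hard stop. Handing in.

```bash
python3 - <<'E'
from cell import ctrl
print(ctrl.finish_job())
E
```

```text
the job is handed in; nothing more can be done
None
```

I took the pumice head from the nail box, turned it about 29° to the slots of the smallest drive, and slid it down to its stop. I handed the job in at about 14 s, still gripping and pressing it down with about 20 N; no verdict came back.

**Last checks:**
- **Seating:** TCP height stopped at 140.4 mm against a predicted 140.5 mm. It stayed there while the push went from 11 to 27 N and back to 20 N, so the collar is against a hard stop.
- **Ejector:** its push came in at the expected depth.
- **Grip:** the opening stayed at about 25.4 mm, and the head has not moved in the hand since I picked it up.
- **Dish, jar and brush:** they look undisturbed in the last scene picture.

**Disagreements:**
- The top camera put the chuck about 2 mm away from where the wrist camera did. I aligned by the wrist camera, and the scene camera agreed with it on the sideways offset between head and chuck.
- About 5 N of side load remained while pressing home.

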